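# Lock the stop screw with its jam nut

## Task

Fit the open-ended spanner over the two flats of the stand's screw, lying flat on the collar with its handle on the stand's ledge, so that the ledge's upright wall can keep the screw from turning. Then push the locknut's lever clockwise (seen from above) until the nut jams, and nip it up with a firm steady push of about 10 to 15 N, never more than 40 N, without letting the screw's pointer go clearly past the index post. Leave the spanner on the flats, the nut jammed and the pointer in line with the post; do not disturb the jar, bottle, dish and timer.

Things in the scene. Friction and masses are not known exactly. Their poses are not given: they have to be found in the camera images.
- stand: Fixed aluminium stand. Origin on the upright axis of screw and nut, at the trolley top. Own axes: -x to the index post (8 mm square, 54 mm in front of the axis, top z 63), +y to the ledge. Plate 12 mm thick, 120 x 120 mm round the axis plus a tongue to y +155. Between r 35 and 118 mm along +y all is clear above the plate; nothing of the stand but ledge and wall rises above z 63.
- ledge (a point): On the stand's ledge where the handle ends up: ledge top at z 62; the ledge spans stand x -56 to -5, y +118 to +146 mm. This point is at the foot of the upright stop wall (face at stand x -5, 14 mm thick, top z 88), y +132. The wall is at the ledge's +x end.
- spindle (a joint): Screw angle, rad, about the upright axis: 0 = pointer exactly at the index post, growing clockwise from above (negative = not yet at the post; it starts at -0.32 to -0.14). Turns with light friction, 0.25 N m. A slim pointer reaches from its collar (54 mm across, top z 62) to r 49 mm.
- spindle_head (a point): On the screw's axis at the collar's top (z 62), turning with the screw. The head above it is 26 mm between the two flats, 36 mm long along them, z 62 to 80, then a cone (26 to 14 mm across) to z 88. This point's x axis is square to the flats, its y axis runs along them to the ledge side, its -x is the pointer's direction.
- locknut (a joint): Angle of the nut on the screw, rad: grows clockwise from above, starts at 0 to 0.35, jams rigidly at 1.0. Its friction (0.45 N m, 4 N at the pin) exceeds the screw's, so an unheld screw turns along. With the spanner on, both turn until its handle meets the stop wall, then the nut alone; the pointer is then on the post. Nut and lever bar lie at z 34 to 54.
- lever: The lever fixed to the locknut: a 12 mm round bar at z 45 going out from the nut to an upright pin, see point lever_pin. Origin on the axis at z 0.
- lever_pin (a point): Point on the axis of the upright black pin at the lever's end, 110 mm from the screw's axis, at z 68. The pin is 16 mm across from z 53 to z 80 and rounded off up to z 85; push it sideways there, clockwise from above.
- spanner: Loose open-ended steel spanner, 176 mm long, 12 mm thick, lying flat. Origin: at its underside in the middle of the black raised grip (50 mm long, 16 mm wide, from 11 to 35 mm above the underside). +x points to the jaw. Handle 24 mm wide from x -70 to +55; throat bar x 43 to 63, 60 mm wide; two prongs 15 mm wide from x 60 to 106 with a 30 mm gap between them, open ahead.
- spanner_jaw (a point): Centre of the spanner's jaw gap at its underside, 85 mm ahead of the spanner's origin. When fitted it lies at spindle_head and the spanner's +x points against the head's y axis (handle towards the ledge).
- coplin_jar: Bystander: lidded glass staining jar, 62 x 62 x 118 mm, origin under its centre.
- bottle: Bystander: brown dropper bottle, 38 x 38 x 103 mm, origin under its centre.
- petri_dish: Bystander: petri dish, 60 x 60 x 15 mm, origin under its centre.
- timer: Bystander: bench timer, 62 x 66 x 21 mm, origin under its centre.

How it is judged:
By the outcome, as a careful person would: the job done as asked, in the order asked, and still so for the second after the job is handed in, with the robot touching nothing.
It also fails if it takes over 58 s, if anything falls off the work surface, if the arm or the gripper's body presses on something with over 40 N, if the wrist force passes 120 N, or if a joint passes its speed limit or range.

## Robot

A 7-joint arm with a two-finger parallel gripper is mounted at the origin on a cart in front of the work surface, level with it; the furniture and walls round the work are solid. World frame = base frame: x ahead of the robot, y to its left, z up, the work surface at z = 0. Lengths are in mm, angles in rad, forces in N, time in s.
With the tool pointing down it reaches from about 425 to 875 mm from the base axis. Payload 4.7 kg.
Tool frame: the origin (TCP) lies on the centre line of the jaws, within the pads' length; the fingertips stand 11 mm ahead of it and the grasp point (between the pads) lies 8 mm behind it; y points along the fingers, x is the direction in which the jaws open and shut, and the axes are right-handed (so a half turn about y gives the same grasp; the last joint's range is limited). The gripper opens to 87 mm and grips with 3 to 60 N. Pads are 19 mm wide; open, the fingers measure 117 mm over their backs; the gripper's body (75 mm by 190 mm) begins 51 mm behind the grasp point.
Start: joints at [1.23, 0.321, -0.07, 1.45, 0.023, 1.371, -0.057], TCP at [225.793, -609.542, 233.587] pointing down, gripper open.
Joint ranges: [-2.86, 2.86], [-0.3, 2.09], [-1.38, 1.24], [0.06, 2.45], [-1.56, 4.7], [0.09, 2.05], [-2.69, 2.69]. Speed limits (rad/s): [2.57, 2.57, 3.14, 3.14, 3.14, 3.14, 3.14].

## Interface

Orientations are given as a unit quaternion [x, y, z, w].
In Python, from rig import monitor, grab_frame, camera_params, ticket gives the robot as it stands.
- The arm moves only by the tool send_rows, never from a script. Its argument "steps" is a list that holds one entry, the list of rows, each a list of 5 numbers: the opening in per cent of the stroke, from 0 (shut) to 100 (fully open), then the shift along the tool's x, y, z in cm, then the turn about the tool's y in degrees. A call has 1 to 20 rows; each row is the pose to reach, as a shift and turn from the pose measured when the call began, along the tool's axes at that moment; what a row does not reach only later rows make up. A row lasts 1/10 s, in which the tool goes at most 50 mm and 8.59 degrees, less where a joint would pass 70% of its speed; a pose out of reach is approached as far as the arm can. A call with a gripper value outside its range is refused whole. The fingers move at their own pace and stop on an object; "newtons" is the grip in N (left out, the last holds). Time passes only in rows, so rows that repeat a pose let the fingers close. It gives the time, the measured TCP pose, the force and the opening at its end, in the units of the state.
- monitor.read_state(): the state, without advancing time (a new reading comes with each control period).
- grab_frame(name): name is "scene" or "top" or "wrist"; returns the picture (384x512x3 uint8, red, green, blue); there is no depth.
- camera_params(name): a dict with "fov_y" (degrees; the focal length in pixels is half the picture's height over the tangent of half this angle, whatever the lens; pixels are square), "cx", "cy" (the principal point, pixels), "R" (3x3) and "t" (3): a world point X has camera coordinates R X + t. Camera axes: x right, y down, z forward; pixel columns grow to the right and rows downward; lengths in mm; the calibration is good to about 2 mm. A picture is of the moment at which its call begins: read the wrist's pose just before it. camera_params takes no time and is no camera call; for the wrist camera it gives the pose at the moment of the call.
- ticket.close_job(): hands the job in, once; it reports no verdict.
The state is a dict: "time": time; "joint_pos": joint angles; "joint_velocities": joint speeds; "tau": joint torques, N m; "tool_pos": TCP position; "tcp_rot": TCP orientation; "force": force on the tool from outside, world axes, zero at the start; "torque": the same for the moment, N m; "opening": finger opening in mm.
Only numpy, scipy, OpenCV 4.12 (cv2) and the standard library are available. Lean on these libraries where they do the work, as an engineer would, in place of code of your own. Each camera call takes 0.05 s, during which the arm holds its last target. There are 200 camera calls.

## Working session

There is one attempt and no reset: what is moved stays moved. The work goes in short steps, Python scripts to look and compute and a tool call to move; the robot and the scene stay as the last step left them, time stands still between calls to the robot, and variables do not carry over. Pictures are saved under pics/ and viewed, about 8 in all and at most 12, crops included, and the job is handed in when it is done.

Besides the shell and the picture viewer there is one more tool, called after ">>>" by a JSON object that holds its "name" and its "arguments", one argument or row to a line. send_rows: Moves the arm, as the interface text tells. Its arguments: {"type":"object","properties":{"steps":{"type":"array","items":{"type":"array","items":{"type":"array","items":{"type":"number"}}}},"newtons":{"type":"number"}},"required":["steps"]}

```bash
mkdir -p pics; ls; python3 - <<'E'
from rig import monitor, grab_frame, camera_params
import cv2,numpy as np
s=monitor.read_state(); print(s)
for n in ("scene","top"):
    im=grab_frame(n); cv2.imwrite(f"pics/{n}0.png",im[:,:,::-1])
    print(n,camera_params(n))
a=cv2.imread("pics/scene0.png");b=cv2.imread("pics/top0.png")
cv2.imwrite("pics/top0x.png",cv2.resize(b,(768,576),interpolation=cv2.INTER_CUBIC))
E
```

```text
pics
{'time': 0.0, 'joint_pos': array([ 1.2301038 ,  0.32178035, -0.07009243,  1.45168794,  0.02260414,
        1.37079691, -0.05688747]), 'joint_velocities': array([ 0.00109509,  0.00114017, -0.00053112, -0.00172319, -0.00157369,
        0.00054626,  0.00022674]), 'tau': array([ 3.27777025e-04, -4.91289353e+01, -4.03906675e-01, -3.12527668e+01,
       -6.40024804e-02,  4.38906380e-02,  1.99510291e-04]), 'tool_pos': array([ 225.57697805, -609.02755074,  232.48276168]), 'tcp_rot': array([-0.58004625,  0.40447131, -0.40333764,  0.58074785]), 'force': array([-0.42267773,  0.37004394,  0.0548591 ]), 'torque': array([ 0.0211029 , -0.05991415, -0.00322373]), 'opening': 87.27776453105454}
scene {'fov_y': 43.85548596109975, 'cx': 251.79735111020992, 'cy': 194.91425357653594, 'R': array([[-0.56391208, -0.82578138, -0.00939616],
       [-0.55587097,  0.38796014, -0.73518324],
       [ 0.61074596, -0.40935566, -0.6778033 ]]), 't': array([ 269.63920904,  365.69461528, 1099.49590251])}
top {'fov_y': 56.77717477349636, 'cx': 254.31255124379206, 'cy': 187.99035464871253, 'R': array([[ 1.87049759e-03, -9.99998150e-01, -4.48644923e-04],
       [-9.94237436e-01, -1.81163404e-03, -1.07185072e-01],
       [ 1.07184061e-01,  6.46548996e-04, -9.94238985e-01]]), 't': array([-8.43219913e-01,  5.41637994e+02,  9.50701766e+02])}
```

View pics/top0x.png

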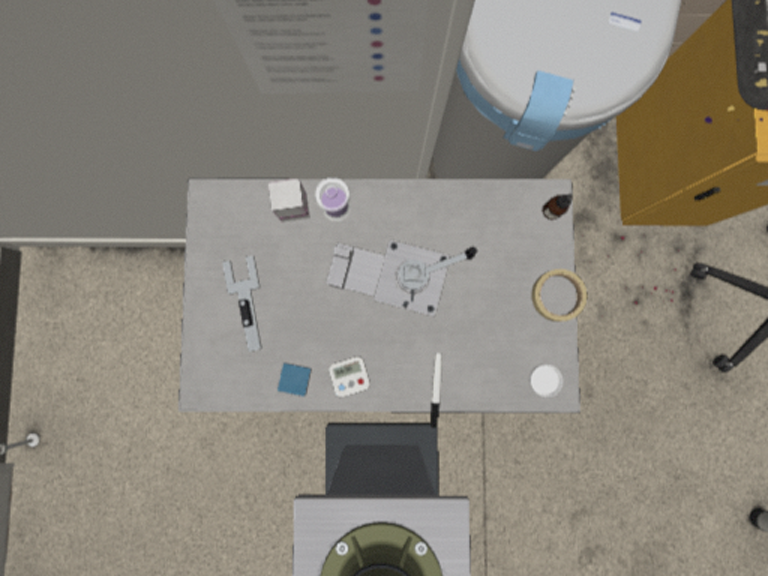

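View pics/scene0.png

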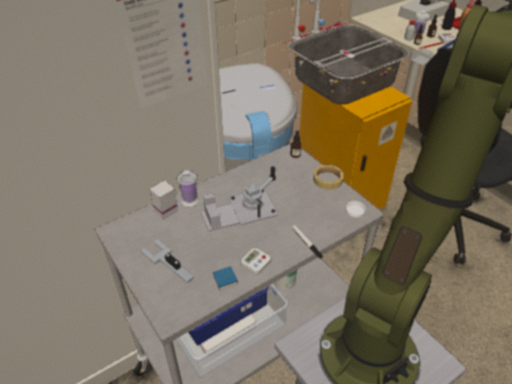

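Top view (768 px wide): the spanner's grip is at (246,313), its prongs at (227,262) and (250,258), and its handle end at (254,348). The screw head is near (412,272), the lever pin at (472,253), the ledge and wall at (342,265). The jar is near (333,197), bottle (556,207), dish (546,380), timer (349,377).

```bash
cat > h.py <<'E'
from rig import monitor, grab_frame, camera_params
import cv2,numpy as np
from scipy.spatial.transform import Rotation as Ro
def foc(c): return 192/np.tan(np.radians(c["fov_y"]/2))
def ray(c,u,v,z):
    R=np.array(c["R"]);t=np.array(c["t"]);f=foc(c)
    d=R.T@[(u-c["cx"])/f,(v-c["cy"])/f,1]; o=-R.T@t
    return o+d*(z-o[2])/d[2]
def proj(c,X):
    p=np.array(c["R"])@np.array(X,float)+np.array(c["t"]); return np.array([c["cx"],c["cy"]])+foc(c)*p[:2]/p[2]
def axes():
    s=monitor.read_state(); return s,Ro.from_quat(s["tcp_rot"]).as_matrix()
def shift(target,yaw=None):
    """cm along tool axes to bring TCP to target; yaw=wanted world direction (deg) of tool x (mod 180)"""
    s,A=axes(); d=A.T@(np.array(target)-s["tool_pos"])/10
    out=[*d.round(2)]
    if yaw is not None:
        cur=np.degrees(np.arctan2(A[1,0],A[0,0])); e=(yaw-cur+90)%180-90
        out.append(round(float(e*(-1 if A[2,1]<0 else 1)),2)) # y down: turn about y = -yaw
    return out
E
python3 - <<'E'
from h import *
c=camera_params("top")
for n,u,v,z in [("grip",246,313,35),("prA",227,262,12),("prB",250,258,12),("hend",254,348,12),("head",412,272,88),("pin",472,253,82),("ledgewall",345,250,88),("jar",333,197,118),("bottle",556,207,60),("dish",546,380,15),("timer",349,377,21),("ring",560,295,10),("box",288,195,60),("mat",294,379,5),("edgeL",185,300,0),("knife",437,390,10)]:
    print(n,ray(c,u/1.5,v/1.5,z).round(0))
s,A=axes(); print(A.round(3)); w=camera_params("wrist");print(w)
R=np.array(w["R"]);o=-R.T@np.array(w["t"]);print("cam in tool",A.T@(o-s["tool_pos"]),(R@A).round(3))
b=cv2.imread("pics/top0.png")[110:285,115:395];cv2.imwrite("pics/t.png",cv2.resize(b,None,fx=2.85,fy=2.85,interpolation=cv2.INTER_CUBIC))
print(shift([430,255,260],0))
E
```

```text
grip [484. 246.  35.]
prA [581. 290.  12.]
prB [588. 247.  12.]
hend [420. 235.  12.]
head [553. -53.  88.]
pin [ 587. -158.   82.]
ledgewall [591.  64.  88.]
jar [677.  83. 118.]
bottle [ 675. -315.   60.]
dish [ 363. -301.   15.]
timer [369.  59.  21.]
ring [ 520. -334.   10.]
box [697. 170.  60.]
mat [364. 161.   5.]
edgeL [510. 371.   0.]
knife [ 345. -102.   10.]
[[ 0.347 -0.001  0.938]
 [-0.938  0.002  0.347]
 [-0.002 -1.    -0.   ]]
{'fov_y': 59.52940512151682, 'cx': 254.44183023538778, 'cy': 200.14172405480068, 'R': array([[ 0.3482521 , -0.93739938, -0.00169338],
       [-0.90739089, -0.33755601,  0.25039512],
       [-0.23529184, -0.08566406, -0.96814225]]), 't': array([-648.95374356,  -31.70301337,  388.98223499])}
cam in tool [  -0.23171374 -150.8728495    67.32194047] [[ 1.    -0.     0.001]
 [ 0.001 -0.25  -0.968]
 [ 0.     0.968 -0.25 ]]
[np.float64(-73.93), np.float64(-2.62), np.float64(49.19), -69.67]
```

```bash
python3 - <<'E'
from h import *
print(shift([560,-90,200],-10))
E
```

```text
[np.float64(-37.05), np.float64(3.32), np.float64(49.39), -59.67]
```

>>> {"name": "send_rows", "arguments": {
  "steps": [
    [[100, -37, 3.3, 49.4, -59.7], [100, -37, 3.3, 49.4, -59.7], [100, -37, 3.3, 49.4, -59.7], [100, -37, 3.3, 49.4, -59.7], [100, -37, 3.3, 49.4, -59.7], [100, -37, 3.3, 49.4, -59.7], [100, -37, 3.3, 49.4, -59.7], [100, -37, 3.3, 49.4, -59.7], [100, -37, 3.3, 49.4, -59.7], [100, -37, 3.3, 49.4, -59.7], [100, -37, 3.3, 49.4, -59.7], [100, -37, 3.3, 49.4, -59.7], [100, -37, 3.3, 49.4, -59.7], [100, -37, 3.3, 49.4, -59.7], [100, -37, 3.3, 49.4, -59.7]]
  ]
}}

```text
time: 1.6
tool_pos: [559.8, -90.9, 199.6]
tcp_rot: [-0.704, 0.062, -0.061, 0.705]
force: [-0.3, -1.1, -0.7]
opening: 87.2
```

```bash
python3 - <<'E'
from h import *
import json
s,A=axes();print(s["time"],s["tool_pos"],s["joint_pos"],np.degrees(np.arctan2(A[1,0],A[0,0])),abs(s["joint_velocities"]).max())
c=camera_params("wrist");im=grab_frame("wrist")[:,:,::-1]
np.savez("w1.npz",im=im,**{k:np.array(v) for k,v in c.items()})
cv2.imwrite("pics/w1.png",cv2.resize(im,(768,576),interpolation=cv2.INTER_CUBIC))
E
```

```text
1.6 [559.77615121 -90.92092078 199.60638521] [ 0.644032    0.21352945 -0.60101785  1.68884557  0.12430111  1.28004686
 -0.15603451] -9.949973944339414 0.027559470201414728
```

View pics/w1.png

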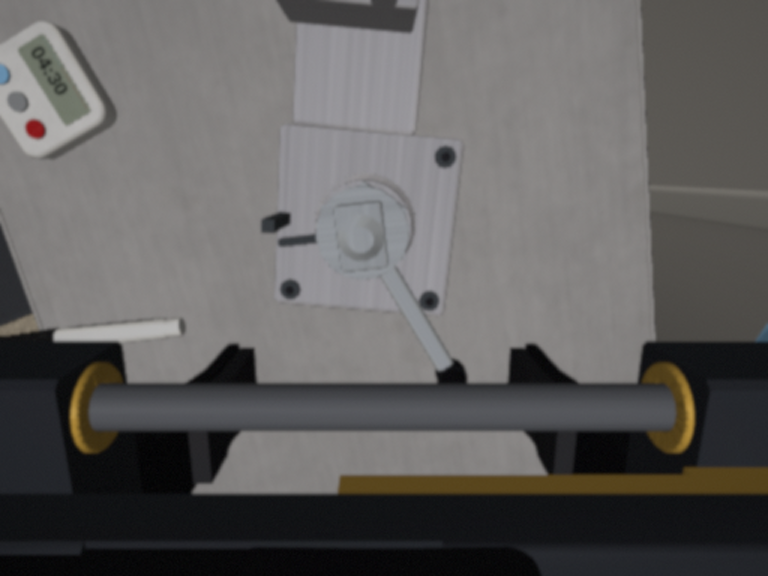

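The wrist view (768 px) shows the stand plate's corners near (281,125), (462,141), (443,313) and (275,302). The head is at about (362,235), the pointer tip at (280,242), the post at (275,222) and the lever pin near (450,372). I'll enlarge the head area.

```bash
python3 - <<'E'
from h import *
im=np.load("w1.npz")["im"][75:215,165:325]
cl=cv2.createCLAHE(3,(4,4)); g=cl.apply(cv2.cvtColor(im,cv2.COLOR_BGR2GRAY))
cv2.imwrite("pics/w1c.png",cv2.resize(g,(640,560),interpolation=cv2.INTER_CUBIC))
E
```

```text
(no output)
```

View pics/w1c.png

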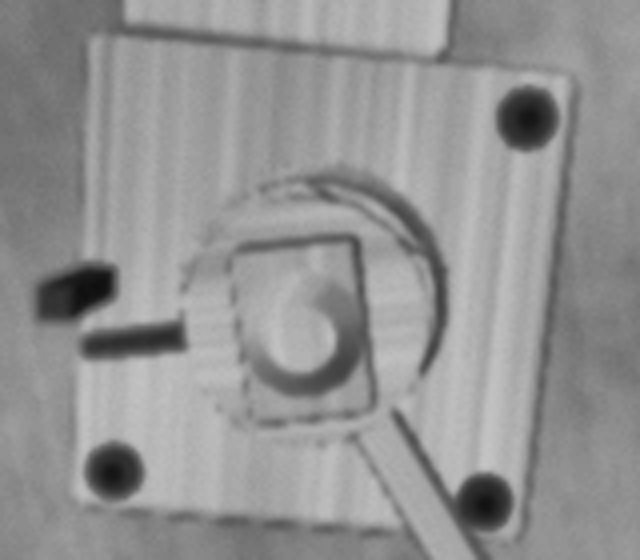

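Crop: the head's top corners are at (236,246), (355,238), (374,408) and (250,422). The cone top is at (302,338), the pointer runs from (185,336) to (85,346), and the post top is at about (55,300).

```bash
python3 - <<'E'
from h import *
d=np.load("w1.npz");c={k:d[k] for k in("fov_y","cx","cy","R","t")}
f=lambda u,v,z:ray(c,u/4+165-.375,v/4+75-.375,z)[:2]
H=[f(*p,80) for p in((236,246),(355,238),(374,408),(250,422))]
P=[f(*p,12) for p in((92,38),(573,75),(522,543),(76,503))]
ang=lambda a,b:np.degrees(np.arctan2(*(b-a)[::-1]))
print("head sides",[np.linalg.norm(H[i]-H[(i+1)%4]).round(1) for i in range(4)],"c",np.mean(H,0))
print("head ydir",ang(H[3],H[0]),ang(H[2],H[1]),"xdir",ang(H[0],H[1]),ang(H[3],H[2]))
print("plate",[np.linalg.norm(P[i]-P[(i+1)%4]).round(1) for i in range(4)],"c",np.mean(P,0))
print("plate y",ang(P[3],P[0]),ang(P[2],P[1]),"x",ang(P[0],P[1]),ang(P[3],P[2]))
cone=f(302,338,88);print("cone",cone)
# collar circle z62
print("collar l/r/t/b",f(182,300,62),f(440,290,62))
o=np.mean(H,0); post=f(55,302,63)
print("post",post,np.linalg.norm(post-o),ang(o,post)); 
for z in(20,30,56,60):
  t=f(85,346,z);print("ptr",z,t,np.linalg.norm(t-o),ang(o,t), ang(f(185,336,z),t))
pin=ray(c,450/1.5,365/1.5,83)[:2];print("pin",pin,np.linalg.norm(pin-o),ang(o,pin))
# lever bar dir z~51
print("wall/ledge",ray(c,415/1.5,20/1.5,62),ray(c,282/1.5,2/1.5,62))
print("spanner view",shift([395,205,200],101.5))
E
```

```text
head sides [np.float64(23.7), np.float64(34.4), np.float64(25.6), np.float64(35.6)] c [553.61584771 -55.43276254]
head ydir 83.42004464866487 86.545098422303 xdir -6.107750077056289 -3.330605104759252
plate [np.float64(115.6), np.float64(117.5), np.float64(117.0), np.float64(115.3)] c [553.49581767 -56.38265758]
plate y 75.19232007249053 75.8412199023136 x -14.097015896812756 -15.165952118493394
cone [553.49955204 -56.00914393]
collar l/r/t/b [527.96007862 -46.76657878] [582.59070672 -54.13041968]
post [501.35474438 -42.45870846] 53.84746047951908 166.0579219713019
ptr 20 [495.74568873 -56.99477956] 57.891235933427886 -178.4538618937401 175.81895196988432
ptr 30 [498.03021897 -56.00353394] 55.588559099291516 -179.41168888545855 175.81895196988435
ptr 56 [503.96999759 -53.42629533] 49.68637987069252 177.68561581782575 175.81895196988435
ptr 60 [504.88380969 -53.02979708] 48.79124688727484 177.17704492190003 175.81895196988438
pin [ 590.26457209 -135.8504656 ] 88.37497363752367 -65.49984325814542
wall/ledge [600.34333286  47.36418411  62.        ] [534.36256977  67.41234681  62.        ]
spanner view [np.float64(-21.39), np.float64(0.03), np.float64(26.37), 68.44]
```

```bash
python3 - <<'E'
from h import *
print(shift([549,259,200],101.5))
E
```

```text
[np.float64(-7.17), np.float64(0.0), np.float64(34.38), 68.44]
```

>>> {"name": "send_rows", "arguments": {
  "steps": [
    [[100, -7.2, 0, 34.4, -40], [100, -7.2, 0, 34.4, -80], [100, -7.2, 0, 34.4, -80], [100, -7.2, 0, 34.4, -80], [100, -7.2, 0, 34.4, -80], [100, -7.2, 0, 34.4, -80], [100, -7.2, 0, 34.4, -80], [100, -7.2, 0, 34.4, -111.5], [100, -7.2, 0, 34.4, -111.5], [100, -7.2, 0, 34.4, -111.5], [100, -7.2, 0, 34.4, -111.5], [100, -7.2, 0, 34.4, -111.5], [100, -7.2, 0, 34.4, -111.5], [100, -7.2, 0, 34.4, -111.5], [100, -7.2, 0, 34.4, -111.5], [100, -7.2, 0, 34.4, -111.5]]
  ]
}}

```text
time: 3.25
tool_pos: [549.1, 258.2, 199.9]
tcp_rot: [-0.448, -0.546, 0.547, 0.449]
force: [0.6, -0.2, 1.0]
opening: 87.3
```

```bash
python3 - <<'E'
from h import *
s,A=axes();print(s["time"],s["tool_pos"],s["joint_pos"],np.degrees(np.arctan2(A[1,0],A[0,0])),abs(s["joint_velocities"]).max())
c=camera_params("wrist");im=grab_frame("wrist")[:,:,::-1]
np.savez("w2.npz",im=im,**{k:np.array(v) for k,v in c.items()})
cv2.imwrite("pics/w2.png",cv2.resize(im,(768,576),interpolation=cv2.INTER_CUBIC))
E
```

```text
3.25 [549.10479383 258.23375841 199.9038756 ] [ 0.34300874  0.44159736 -1.06558532  1.58101555  0.39181416  1.35430399
  0.99867188] 101.21379860323997 0.009137708721367203
```

View pics/w2.png

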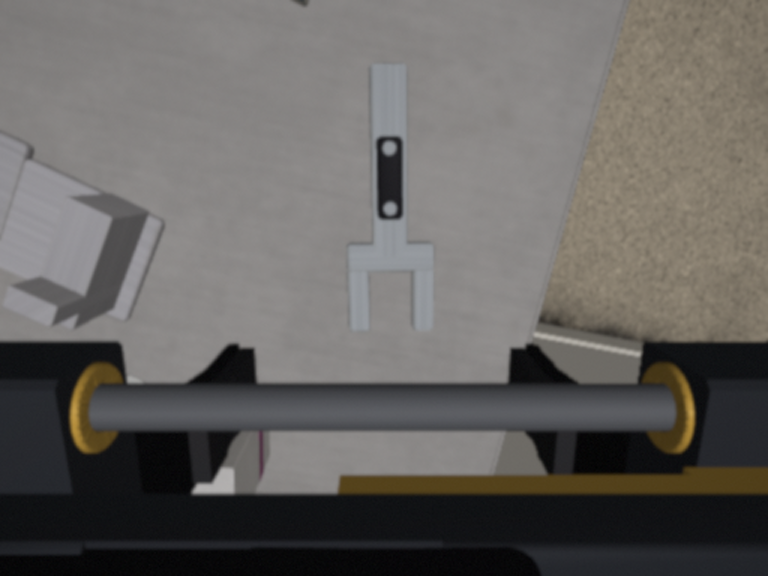

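The view (768 px) shows the spanner's handle end at (388,65), the grip box from (377,137) to (403,218), and prong tips at (360,330) and (424,329), with the gap between columns 369 and 414.

```bash
python3 - <<'E'
from h import *
d=np.load("w2.npz");c={k:d[k] for k in("fov_y","cx","cy","R","t")}
im=d["im"]; g=im.max(2)
m=np.zeros_like(g);m[70:160,240:280]=(g[70:160,240:280]<70)*255
n,l,st,ce=cv2.connectedComponentsWithStats(m);i=1+st[1:,4].argmax()
cnt=max(cv2.findContours(m,0,1)[0],key=cv2.contourArea);r=cv2.minAreaRect(cnt);print(st[i],ce[i],r)
G=np.array([ray(c,*p,35)[:2] for p in cv2.boxPoints(r)]);print("grip",G.mean(0),[np.linalg.norm(G[k]-G[k-1]).round(1) for k in range(4)])
f=lambda u,v:ray(c,u/1.5-.17,v/1.5-.17,12)[:2]
he=(f(371,65)+f(406,65))/2; jw=(f(348,330)+f(433,329))/2; tb=(f(348,244)+f(433,243))/2
print(he,jw,np.linalg.norm(he-jw),"yaw",np.degrees(np.arctan2(*(jw-he)[::-1])),"throat yaw",np.degrees(np.arctan2(*(jw-tb)[::-1])))
u=(jw-he)/np.linalg.norm(jw-he);print("origin from ends",he+70*u,"w",np.linalg.norm(f(348,330)-f(433,329)))
o=he+70*u
yaw=np.degrees(np.arctan2(u[1],u[0]))
print(shift([o[0],o[1],29],yaw+90), "above",shift([o[0],o[1],90],yaw+90))
E
```

```text
[251  92  17  54 676] [259.5        118.48224852] ((259.0, 118.5), (53.0, 16.0), 90.0)
grip [485.21422486 249.9878517 ] [np.float64(47.1), np.float64(14.4), np.float64(47.1), np.float64(14.9)]
[418.19827139 236.55770853] [586.40298076 272.05443087] 171.90939925182252 yaw 11.916446779878862 throat yaw 11.504645086921851
origin from ends [486.68975415 251.01166262] w 59.906595073507624
[np.float64(0.47), np.float64(17.11), np.float64(6.23), -0.65] above [np.float64(0.47), np.float64(11.01), np.float64(6.24), -0.65]
```

```bash
python3 - <<'E'
from h import *
print(shift([485.5,250.5,25],101.7))
E
```

```text
[np.float64(0.44), np.float64(17.51), np.float64(6.36), -0.43]
```

>>> {"name": "send_rows", "arguments": {
  "steps": [
    [[100, 0.45, 8, 6.36, -0.4], [100, 0.45, 10, 6.36, -0.4], [100, 0.45, 12, 6.36, -0.4], [70, 0.45, 14, 6.36, -0.4], [70, 0.45, 16, 6.36, -0.4], [70, 0.45, 17.2, 6.36, -0.4], [70, 0.45, 17.5, 6.36, -0.4], [70, 0.45, 17.5, 6.36, -0.4], [0, 0.45, 17.5, 6.36, -0.4], [0, 0.45, 17.5, 6.36, -0.4], [0, 0.45, 17.5, 6.36, -0.4], [0, 0.45, 17.5, 6.36, -0.4], [0, 0.45, 17.5, 6.36, -0.4], [0, 0.45, 17.5, 6.36, -0.4]]
  ],
  "newtons": 50
}}

```text
time: 4.7
tool_pos: [485.5, 250.5, 25.2]
tcp_rot: [-0.446, -0.548, 0.549, 0.447]
force: [-0.6, 0.4, 0.6]
opening: 20.9
```

>>> {"name": "send_rows", "arguments": {
  "steps": [
    [[0, 0, 0, 0, 0], [0, 0, 0, 0, 0], [0, 0, 0, 0, 0], [0, 0, 0, 0, 0], [0, 0, -2, 0, 0], [0, 0, -5, 0, 0], [0, 0, -10, 0, 0], [0, 0, -13, 0, 0], [0, 0, -13, 0, 0], [0, 0, -13, 0, 0]]
  ]
}}

```text
time: 5.7
tool_pos: [485.6, 250.1, 154.9]
tcp_rot: [-0.446, -0.548, 0.549, 0.447]
force: [-0.6, -0.7, -2.8]
opening: 15.3
```

```bash
python3 - <<'E'
from h import *
s,A=axes();print(s["time"],s["tool_pos"],s["joint_pos"],np.degrees(np.arctan2(A[1,0],A[0,0])),s["force"],s["opening"])
h=-4.5; o=np.array([553.5,-56.]); yd=np.radians(h+90); t=o+85*np.array([np.cos(yd),np.sin(yd)]);print(t)
print(shift([*t,155],h))
E
```

```text
5.7 [485.62003186 250.10325168 154.91856396] [ 0.43635283  0.34396568 -1.1245639   1.78153909  0.32884138  1.22605511
  0.99454246] 101.64719727225044 [-0.64598389 -0.65979581 -2.76776142] 15.285144999946318
[560.16902314  28.73797337]
[np.float64(-23.19), np.float64(-0.0), np.float64(-2.83), -73.85]
```

>>> {"name": "send_rows", "arguments": {
  "steps": [
    [[0, -23.2, 0, -2.8, 30], [0, -23.2, 0, -2.8, 60], [0, -23.2, 0, -2.8, 80], [0, -23.2, 0, -2.8, 80], [0, -23.2, 0, -2.8, 80], [0, -23.2, 0, -2.8, 80], [0, -23.2, 0, -2.8, 80], [0, -23.2, 0, -2.8, 80], [0, -23.2, 0, -2.8, 80], [0, -23.2, 0, -2.8, 106.1], [0, -23.2, 0, -2.8, 106.1], [0, -23.2, 0, -2.8, 106.1], [0, -23.2, 0, -2.8, 106.1], [0, -23.2, 0, -2.8, 106.1], [0, -23.2, 0, -2.8, 106.1], [0, -23.2, 0, -2.8, 106.1]]
  ]
}}

```text
time: 7.3
tool_pos: [559.3, 28.5, 154.0]
tcp_rot: [0.707, -0.028, 0.026, -0.706]
force: [-0.5, -0.8, -2.0]
opening: 15.8
```

```bash
python3 - <<'E'
from h import *
s,A=axes();print(s["time"],s["tool_pos"],s["joint_pos"],np.degrees(np.arctan2(A[1,0],A[0,0])),s["force"],s["opening"])
print(shift([560.2,28.7,120],-4.5))
im=grab_frame("wrist")[:,:,::-1];tp=grab_frame("top")[:,:,::-1];sc=grab_frame("scene")[:,:,::-1]
a=cv2.resize(im,(400,300));b=cv2.resize(tp[140:230,200:320],(400,300),interpolation=cv2.INTER_CUBIC);e=cv2.resize(sc[150:270,170:330],(800,600),interpolation=cv2.INTER_CUBIC)[0:300]
e=cv2.resize(sc[165:240,190:290],(400,300),interpolation=cv2.INTER_CUBIC)
cv2.imwrite("pics/m1.png",np.vstack([np.hstack([a,b]),np.hstack([e,e*0])]))
E
```

```text
7.3 [559.31611845  28.52465967 154.02471854] [ 0.54729795  0.26157771 -0.7393298   1.75639735  0.18809158  1.19896607
 -0.32093801] -4.385350172966995 [-0.49515342 -0.83155716 -2.00194288] 15.788753701381813
[np.float64(0.1), np.float64(3.4), np.float64(0.03), 0.11]
```

View pics/m1.png

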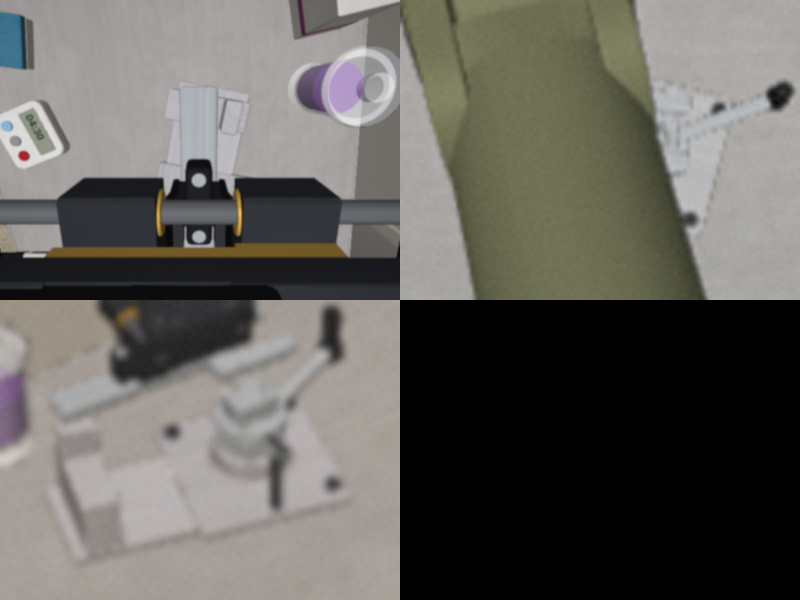

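The wrist view shows the handle tail over the ledge, on the free side of the wall. In the scene view the jaw hovers above the head. I'll lower it in stages while watching the force.

>>> {"name": "send_rows", "arguments": {
  "steps": [
    [[0, 0.1, 1.5, 0, 0.1], [0, 0.1, 3, 0, 0.1], [0, 0.1, 3.6, 0, 0.1], [0, 0.1, 3.9, 0, 0.1], [0, 0.1, 4.2, 0, 0.1], [0, 0.1, 4.2, 0, 0.1]]
  ]
}}

```text
time: 8.05
tool_pos: [560.7, 28.5, 112.5]
tcp_rot: [0.707, -0.029, 0.027, -0.706]
force: [0.4, -0.4, -2.4]
opening: 15.6
```

>>> {"name": "send_rows", "arguments": {
  "steps": [
    [[0, -0.05, 0.2, 0, 0], [0, -0.05, 0.4, 0, 0], [0, -0.05, 0.6, 0, 0], [0, -0.05, 0.8, 0, 0], [0, -0.05, 0.9, 0, 0], [0, -0.05, 0.9, 0, 0]]
  ]
}}

```text
time: 8.65
tool_pos: [560.0, 28.5, 103.3]
tcp_rot: [0.707, -0.029, 0.027, -0.706]
force: [0.8, -0.1, -3.0]
opening: 15.7
```

>>> {"name": "send_rows", "arguments": {
  "steps": [
    [[0, 0, 0.2, 0, 0], [0, 0, 0.4, 0, 0], [0, 0, 0.6, 0, 0], [0, 0, 0.8, 0, 0], [0, 0, 0.8, 0, 0]]
  ]
}}

```text
time: 9.15
tool_pos: [559.7, 28.5, 94.9]
tcp_rot: [0.707, -0.029, 0.027, -0.706]
force: [-0.4, -1.5, -1.8]
opening: 15.8
```

>>> {"name": "send_rows", "arguments": {
  "steps": [
    [[0, 0.05, 0.2, 0, 0], [0, 0.05, 0.4, 0, 0], [0, 0.05, 0.6, 0, 0], [0, 0.05, 0.75, 0, 0], [0, 0.05, 0.75, 0, 0], [0, 0.05, 0.75, 0, 0]]
  ]
}}

```text
time: 9.75
tool_pos: [560.2, 28.5, 87.4]
tcp_rot: [0.707, -0.029, 0.027, -0.706]
force: [1.0, -0.4, -2.4]
opening: 15.2
```

>>> {"name": "send_rows", "arguments": {
  "steps": [
    [[0, 0, 0.05, 0, 0], [0, 0, 0.1, 0, 0], [0, 0, 0.1, 0, 0]]
  ]
}}

```text
time: 10.05
tool_pos: [560.2, 28.4, 87.2]
tcp_rot: [0.707, -0.029, 0.027, -0.706]
force: [-2.9, 0.9, 4.9]
opening: 15.7
```

>>> {"name": "send_rows", "arguments": {
  "steps": [
    [[40, 0, 0, 0, 0], [40, 0, 0, 0, 0], [40, 0, 0, 0, 0], [40, 0, 0, 0, 0], [40, 0, -2, 0, 0], [40, 0, -5, 0, 0], [40, 0, -9, 0, 0], [40, 0, -12, 0, 0], [40, 0, -12, -9, 0], [40, 0, -12, -13, 0], [40, 0, -12, -13, 0], [40, 0, -12, -13, 0]]
  ]
}}

```text
time: 11.25
tool_pos: [549.4, -108.0, 206.8]
tcp_rot: [0.708, -0.033, 0.03, -0.705]
force: [0.2, -0.0, 0.5]
opening: 34.7
```

```bash
python3 - <<'E'
from h import *
s,A=axes();print(s["time"],s["tool_pos"],s["joint_pos"],np.degrees(np.arctan2(A[1,0],A[0,0])),s["force"],s["opening"])
c=camera_params("wrist");im=grab_frame("wrist")[:,:,::-1]
np.savez("w3.npz",im=im,**{k:np.array(v) for k,v in c.items()})
cv2.imwrite("pics/w3.png",cv2.resize(im,(768,576),interpolation=cv2.INTER_CUBIC))
E
```

```text
11.25 [ 549.44258903 -108.01691981  206.82392777] [ 0.7353887   0.20176359 -0.6657797   1.69392503  0.13291612  1.29401165
 -0.0458108 ] -5.064725934004404 [ 0.16221877 -0.00958947  0.46410463] 34.70352557217061
```

View pics/w3.png

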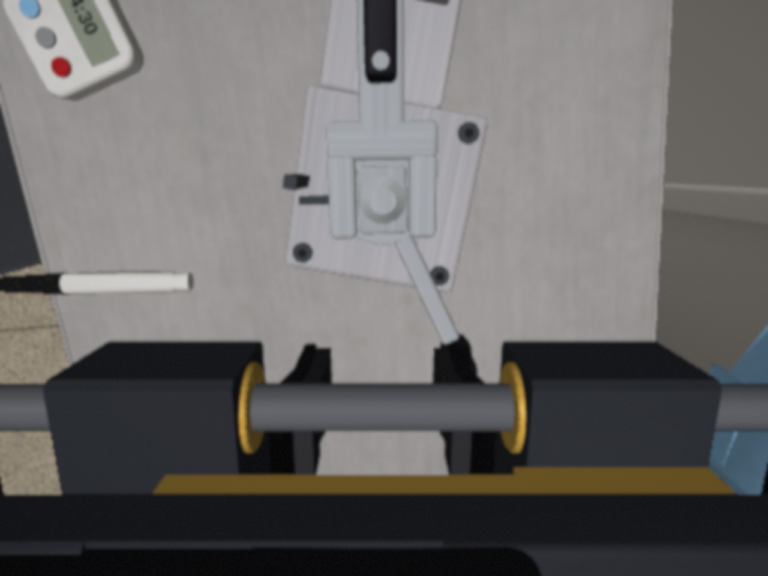

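The wrist view shows the jaw seated round the head, with the prongs at (342,200) and (423,200) and the collar under them. The handle runs straight up between them. The lever bar goes from (411,240) to (450,340), and the pin is at about (457,355).

```bash
cat >> h.py <<'E'
O=np.array([553.5,-56.])
def at(phi,r=110.,z=68,tang=0.):
    """TCP target at lever angle phi (deg), shifted tang mm clockwise"""
    a=np.radians(phi);e=np.array([np.cos(a),np.sin(a)]);t=np.array([e[1],-e[0]])
    return [*(O+r*e+tang*t),z],phi+90
E
python3 - <<'E'
from h import *
d=np.load("w3.npz");c={k:d[k] for k in("fov_y","cx","cy","R","t")}
f=lambda u,v,z:ray(c,u/1.5-.17,v/1.5-.17,z)[:2]
ang=lambda a,b:np.degrees(np.arctan2(*(b-a)[::-1]))
# bar edges (z45 silhouette): left/right
for v0,v1,l0,l1,r0,r1 in [(250,335,405,439,422,456)]:
    p,q=(f(l0,v0,46)+f(r0,v0,46))/2,(f(l1,v1,46)+f(r1,v1,46))/2
    print(p,q,ang(p,q),ang(O,p),ang(O,q))
for z in(78,84): p=f(457,348,z);print("pin top",z,p,np.linalg.norm(p-O),ang(O,p))
ct=camera_params("top")
b=cv2.imread("pics/top0.png").astype(int);g=b.max(2)
m=np.zeros(g.shape,np.uint8);m[155:182,300:330]=(g[155:182,300:330]<60)*255
n,l,st,ce=cv2.connectedComponentsWithStats(m);print(st[1:],ce[1:]);i=1+st[1:,4].argmax()
for z in(70,80): p=ray(ct,*ce[i],z)[:2];print("top pin",p,np.linalg.norm(p-O),ang(O,p))
E
```

```text
[569.42021909 -90.37542505] [ 587.46526789 -147.86144385] -72.57275680410599 -65.14982824962084 -69.7084013280934
pin top 78 [ 589.29833052 -145.28174073] 96.19121423393169 -68.1512311696048
pin top 84 [ 588.5717792  -143.01872742] 93.82051277695214 -68.04873450521092
[[310 165   7   8  34]] [[313.29411765 168.17647059]]
top pin [ 590.48656737 -156.54314279] 107.130433252732 -69.80306491444075
top pin [ 588.83788408 -154.87090598] 104.9962956477891 -70.3323796019086
```

```bash
python3 - <<'E'
from h import *
p,y=at(-70,tang=2);print(p,y,shift(p,y))
E
```

```text
[np.float64(589.2428305242516), np.float64(-160.05022857310126), 68] 20 [np.float64(4.44), np.float64(13.89), np.float64(-5.22), -24.83]
```

>>> {"name": "send_rows", "arguments": {
  "steps": [
    [[60, 4.45, 3, -5.2, -24.8], [60, 4.45, 6, -5.2, -24.8], [60, 4.45, 9, -5.2, -24.8], [60, 4.45, 11, -5.2, -24.8], [60, 4.45, 12.5, -5.2, -24.8], [60, 4.45, 13.9, -5.2, -24.8], [60, 4.45, 13.9, -5.2, -24.8], [32, 4.45, 13.9, -5.2, -24.8], [32, 4.45, 13.9, -5.2, -24.8], [32, 4.45, 13.9, -5.2, -24.8], [32, 4.45, 13.9, -5.2, -24.8]]
  ],
  "newtons": 30
}}

```text
time: 12.4
tool_pos: [589.9, -160.1, 68.7]
tcp_rot: [0.697, 0.122, -0.123, -0.696]
force: [-0.9, -0.1, 0.2]
opening: 30.8
```

```bash
python3 - <<'E'
from h import *
s,A=axes();print(s["time"],s["tool_pos"],np.degrees(np.arctan2(A[1,0],A[0,0])),s["force"],s["opening"])
for t in(15,30,45):
  p,y=at(-70-t,tang=5);print(t,shift(p,y))
im=grab_frame("wrist")[:,:,::-1]
cv2.imwrite("pics/w4.png",im)
E
```

```text
12.4 [ 589.87644246 -160.07343834   68.72426488] 19.954216644772487 [-0.85929026 -0.10157875  0.21253133] 30.765821350321982
15 [np.float64(-3.19), np.float64(0.08), np.float64(0.53), 14.95]
30 [np.float64(-5.79), np.float64(0.09), np.float64(1.74), 29.95]
45 [np.float64(-7.99), np.float64(0.09), np.float64(3.59), 44.95]
```

View pics/w4.png

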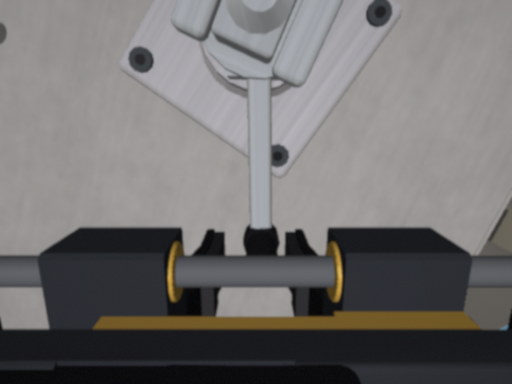

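The pin, at (260,240), sits between the fingers (columns 213 and 300), and the lever is in line with the tool. Next I'll work out the arc.

```bash
python3 - <<'E'
from h import *
for t in range(0,42,3):
  p,y=at(-70-t,tang=6);a=shift(p,y);print([32,round(float(a[0]),1),0.1,round(float(a[2]),1),round(a[3])],end=', ')
E
```

```text
[32, -0.4, 0.1, 0.0, 0], [32, -1.0, 0.1, 0.1, 3], [32, -1.6, 0.1, 0.1, 6], [32, -2.2, 0.1, 0.2, 9], [32, -2.7, 0.1, 0.4, 12], [32, -3.3, 0.1, 0.6, 15], [32, -3.8, 0.1, 0.7, 18], [32, -4.3, 0.1, 1.0, 21], [32, -4.9, 0.1, 1.2, 24], [32, -5.4, 0.1, 1.5, 27], [32, -5.9, 0.1, 1.8, 30], [32, -6.3, 0.1, 2.1, 33], [32, -6.8, 0.1, 2.5, 36], [32, -7.2, 0.1, 2.8, 39],
```

>>> {"name": "send_rows", "arguments": {
  "steps": [
    [[32, -0.4, 0.1, 0, 0], [32, -1.0, 0.1, 0.1, 3], [32, -1.6, 0.1, 0.1, 6], [32, -2.2, 0.1, 0.2, 9], [32, -2.7, 0.1, 0.4, 12], [32, -3.3, 0.1, 0.6, 15], [32, -3.8, 0.1, 0.7, 18], [32, -4.3, 0.1, 1.0, 21]]
  ]
}}

```text
time: 13.25
tool_pos: [547.3, -165.8, 68.1]
tcp_rot: [0.708, -0.007, 0.008, -0.706]
force: [4.0, -2.2, -2.2]
opening: 27.9
```

```bash
python3 - <<'E'
from h import *
s,A=axes();print(s["tool_pos"],np.degrees(np.arctan2(A[1,0],A[0,0])),s["force"])
for t in range(23,50,2):
  p,y=at(-70-t,tang=6);a=shift(p,y);print(t,[32,round(float(a[0]),1),0,round(float(a[2]),1),round(a[3])],end=', ')
E
```

```text
[ 547.25478698 -165.75822096   68.06485323] -1.172114610743452 [ 3.99320924 -2.19468079 -2.17157029]
23 [32, -0.6, 0, 0.0, 2], 25 [32, -0.9, 0, 0.1, 4], 27 [32, -1.3, 0, 0.1, 6], 29 [32, -1.7, 0, 0.2, 8], 31 [32, -2.1, 0, 0.2, 10], 33 [32, -2.4, 0, 0.3, 12], 35 [32, -2.8, 0, 0.5, 14], 37 [32, -3.2, 0, 0.6, 16], 39 [32, -3.5, 0, 0.7, 18], 41 [32, -3.9, 0, 0.8, 20], 43 [32, -4.2, 0, 1.0, 22], 45 [32, -4.6, 0, 1.2, 24], 47 [32, -4.9, 0, 1.4, 26], 49 [32, -5.3, 0, 1.5, 28],
```

>>> {"name": "send_rows", "arguments": {
  "steps": [
    [[32, -0.6, 0, 0, 2], [32, -0.9, 0, 0.1, 4], [32, -1.3, 0, 0.1, 6], [32, -1.7, 0, 0.2, 8], [32, -2.1, 0, 0.2, 10], [32, -2.4, 0, 0.3, 12], [32, -2.8, 0, 0.5, 14], [32, -3.2, 0, 0.6, 16], [32, -3.2, 0, 0.6, 16]]
  ]
}}

```text
time: 14.15
tool_pos: [515.0, -159.2, 68.2]
tcp_rot: [0.7, -0.105, 0.107, -0.698]
force: [1.6, -0.7, -0.3]
opening: 27.5
```

```bash
python3 - <<'E'
from h import *
s,A=axes();print(s["time"],s["tool_pos"],np.degrees(np.arctan2(A[1,0],A[0,0])),s["force"])
for t in range(37,50,1):
  p,y=at(-70-t,tang=6);a=shift(p,y);print(t,[32,round(float(a[0]),2),0,round(float(a[2]),2),round(a[3])],end=', ')
c=camera_params("wrist");im=grab_frame("wrist")[:,:,::-1];np.savez("w5.npz",im=im,**{k:np.array(v) for k,v in c.items()});cv2.imwrite("pics/w5.png",cv2.resize(im[:260],(768,390)))
E
```

```text
14.15 [ 514.95233135 -159.21430878   68.24489385] -17.225790726392958 [ 1.63845437 -0.72034072 -0.25455593]
37 [32, 0.07, 0, -0.0, 0], 38 [32, -0.12, 0, 0.01, 1], 39 [32, -0.32, 0, 0.02, 2], 40 [32, -0.51, 0, 0.04, 3], 41 [32, -0.7, 0, 0.06, 4], 42 [32, -0.89, 0, 0.09, 5], 43 [32, -1.08, 0, 0.12, 6], 44 [32, -1.27, 0, 0.15, 7], 45 [32, -1.46, 0, 0.18, 8], 46 [32, -1.65, 0, 0.22, 9], 47 [32, -1.83, 0, 0.26, 10], 48 [32, -2.02, 0, 0.31, 11], 49 [32, -2.21, 0, 0.35, 12],
```

View pics/w5.png

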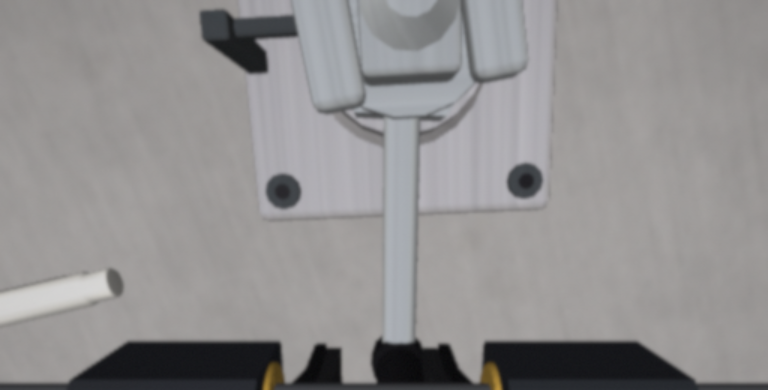

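The pointer now meets the post and the spanner has taken up its play against the wall, so only the nut turns. I'll go on in smaller steps.

>>> {"name": "send_rows", "arguments": {
  "steps": [
    [[32, -0.3, 0, 0.02, 2], [32, -0.5, 0, 0.04, 3], [32, -0.7, 0, 0.06, 4], [32, -0.9, 0, 0.09, 5], [32, -1.1, 0, 0.12, 6]]
  ]
}}

```text
time: 14.7
tool_pos: [504.9, -154.8, 68.3]
tcp_rot: [0.693, -0.142, 0.143, -0.692]
force: [4.8, 0.2, -2.0]
opening: 28.1
```

>>> {"name": "send_rows", "arguments": {
  "steps": [
    [[32, -0.1, 0, 0.01, 0.5], [32, -0.2, 0, 0.01, 1], [32, -0.3, 0, 0.02, 1.5]]
  ]
}}

```text
time: 15.0
tool_pos: [502.3, -153.4, 68.3]
tcp_rot: [0.691, -0.151, 0.152, -0.69]
force: [4.3, -1.5, -1.4]
opening: 27.9
```

>>> {"name": "send_rows", "arguments": {
  "steps": [
    [[32, -0.1, 0, 0.01, 0.5], [32, -0.2, 0, 0.01, 1], [32, -0.3, 0, 0.02, 1.5]]
  ]
}}

```text
time: 15.3
tool_pos: [499.5, -152.0, 68.3]
tcp_rot: [0.689, -0.16, 0.162, -0.688]
force: [3.9, -0.7, -1.2]
opening: 27.8
```

>>> {"name": "send_rows", "arguments": {
  "steps": [
    [[32, -0.15, 0, 0.01, 0.7], [32, -0.25, 0, 0.02, 1.3]]
  ]
}}

```text
time: 15.5
tool_pos: [497.3, -150.6, 68.3]
tcp_rot: [0.687, -0.168, 0.17, -0.686]
force: [4.6, -1.8, -0.7]
opening: 27.8
```

>>> {"name": "send_rows", "arguments": {
  "steps": [
    [[32, -0.15, 0, 0.01, 0.7], [32, -0.25, 0, 0.02, 1.3]]
  ]
}}

```text
time: 15.7
tool_pos: [495.0, -149.3, 68.3]
tcp_rot: [0.685, -0.176, 0.178, -0.684]
force: [3.8, -0.1, -1.7]
opening: 27.9
```

>>> {"name": "send_rows", "arguments": {
  "steps": [
    [[32, -0.15, 0, 0.01, 0.7], [32, -0.25, 0, 0.02, 1.3]]
  ]
}}

```text
time: 15.9
tool_pos: [492.8, -147.8, 68.3]
tcp_rot: [0.683, -0.184, 0.186, -0.682]
force: [5.0, -1.7, -0.9]
opening: 28.0
```

>>> {"name": "send_rows", "arguments": {
  "steps": [
    [[32, -0.15, 0, 0.01, 0.7], [32, -0.25, 0, 0.02, 1.3]]
  ]
}}

```text
time: 16.1
tool_pos: [490.6, -146.3, 68.3]
tcp_rot: [0.681, -0.193, 0.194, -0.679]
force: [4.7, -1.1, -2.3]
opening: 28.2
```

>>> {"name": "send_rows", "arguments": {
  "steps": [
    [[32, -0.15, 0, 0.02, 0.7], [32, -0.28, 0, 0.03, 1.5]]
  ]
}}

```text
time: 16.3
tool_pos: [488.2, -144.6, 68.3]
tcp_rot: [0.678, -0.202, 0.203, -0.677]
force: [3.8, -1.3, -2.2]
opening: 27.6
```

>>> {"name": "send_rows", "arguments": {
  "steps": [
    [[32, -0.15, 0, 0.02, 0.7], [32, -0.28, 0, 0.03, 1.5]]
  ]
}}

```text
time: 16.5
tool_pos: [485.9, -142.8, 68.3]
tcp_rot: [0.676, -0.211, 0.213, -0.674]
force: [3.9, -1.4, -2.5]
opening: 27.7
```

>>> {"name": "send_rows", "arguments": {
  "steps": [
    [[32, -0.15, 0, 0.02, 0.7], [32, -0.28, 0, 0.03, 1.5]]
  ]
}}

```text
time: 16.7
tool_pos: [483.6, -141.0, 68.3]
tcp_rot: [0.673, -0.22, 0.222, -0.671]
force: [3.2, -1.5, -1.3]
opening: 27.6
```

>>> {"name": "send_rows", "arguments": {
  "steps": [
    [[32, -0.15, 0, 0.02, 0.7], [32, -0.28, 0, 0.03, 1.5]]
  ]
}}

```text
time: 16.9
tool_pos: [481.4, -139.1, 68.3]
tcp_rot: [0.67, -0.229, 0.231, -0.668]
force: [4.1, -2.5, -2.0]
opening: 28.2
```

>>> {"name": "send_rows", "arguments": {
  "steps": [
    [[32, -0.15, 0, 0.02, 0.7], [32, -0.28, 0, 0.03, 1.5]]
  ]
}}

```text
time: 17.1
tool_pos: [479.3, -137.1, 68.3]
tcp_rot: [0.666, -0.238, 0.24, -0.664]
force: [4.2, -1.6, -2.3]
opening: 27.6
```

>>> {"name": "send_rows", "arguments": {
  "steps": [
    [[32, -0.15, 0, 0.02, 0.7], [32, -0.28, 0, 0.03, 1.5]]
  ]
}}

```text
time: 17.3
tool_pos: [478.2, -135.8, 68.4]
tcp_rot: [0.663, -0.247, 0.25, -0.661]
force: [6.9, -3.7, -5.5]
opening: 28.1
```

Force is rising and the motion has stalled, so the nut is jamming. I'll nip it up in small steps.

>>> {"name": "send_rows", "arguments": {
  "steps": [
    [[32, -0.1, 0, 0, 0], [32, -0.15, 0, 0, 0], [32, -0.15, 0, 0, 0]]
  ]
}}

```text
time: 17.6
tool_pos: [478.1, -135.7, 68.3]
tcp_rot: [0.663, -0.246, 0.252, -0.661]
force: [7.3, -4.3, -6.7]
opening: 28.0
```

>>> {"name": "send_rows", "arguments": {
  "steps": [
    [[32, -0.15, 0, 0, 0], [32, -0.2, 0, 0, 0], [32, -0.23, 0, 0, 0], [32, -0.23, 0, 0, 0]]
  ]
}}

```text
time: 18.0
tool_pos: [477.8, -135.5, 68.3]
tcp_rot: [0.663, -0.245, 0.253, -0.661]
force: [9.5, -4.8, -8.5]
opening: 27.8
```

>>> {"name": "send_rows", "arguments": {
  "steps": [
    [[32, -0.2, 0, 0, 0], [32, -0.25, 0, 0, 0], [32, -0.3, 0, 0, 0], [32, -0.3, 0, 0, 0], [32, -0.3, 0, 0, 0], [32, -0.3, 0, 0, 0], [32, -0.3, 0, 0, 0]]
  ]
}}

```text
time: 18.7
tool_pos: [477.3, -135.1, 68.3]
tcp_rot: [0.663, -0.243, 0.256, -0.66]
force: [10.4, -7.0, -8.4]
opening: 28.1
```

```bash
python3 - <<'E'
from h import *
s,A=axes();print(s["time"],s["tool_pos"],s["force"],A.T@s["force"],np.degrees(np.arctan2(*(s["tool_pos"][:2]-O)[::-1])))
im=grab_frame("wrist")[:,:,::-1];cv2.imwrite("pics/w6.png",cv2.resize(im[:260],(768,390)))
E
```

```text
18.7 [ 477.33107829 -135.09523749   68.34483105] [10.39477867 -6.98850042 -8.39248075] [12.27253461  8.61241619  1.5923179 ] -133.92025503014486
```

View pics/w6.png

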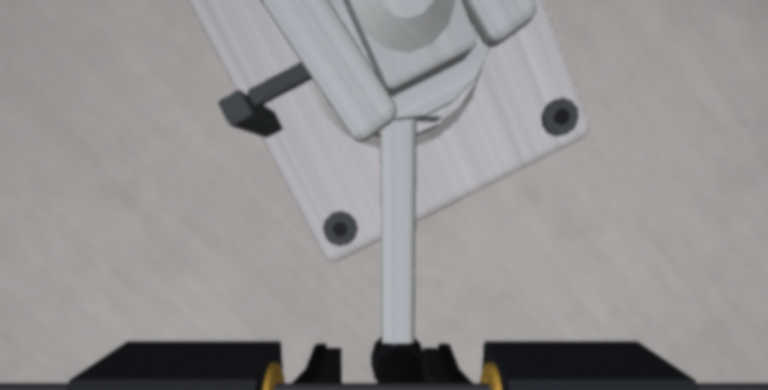

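Tangential push is 12.3 N, with the lever held and the pointer on the post. I'll back off and lift away.

>>> {"name": "send_rows", "arguments": {
  "steps": [
    [[32, 0.3, 0, 0, 0], [32, 0.5, 0, 0, 0], [50, 0.5, 0, 0, 0], [55, 0.5, 0, 0, 0], [55, 0.5, 0, 0, 0], [55, 0.5, -3, 0, 0], [55, 0.5, -7, 0, 0], [55, 0.5, -11, -2, 0], [55, 0.5, -14, -4, 0], [55, 0.5, -14, -4, 0], [55, 0.5, -14, -4, 0]]
  ]
}}

```text
time: 19.85
tool_pos: [452.6, -167.3, 208.7]
tcp_rot: [0.663, -0.243, 0.256, -0.66]
force: [-0.3, 0.3, -0.6]
opening: 47.7
```

```bash
python3 - <<'E'
from h import *
s,A=axes();print(s["time"],s["tool_pos"],s["force"])
c=camera_params("wrist");im=grab_frame("wrist")[:,:,::-1];np.savez("w7.npz",im=im,**{k:np.array(v) for k,v in c.items()});t=grab_frame("top")[:,:,::-1]
cv2.imwrite("pics/f.png",np.hstack([cv2.resize(im[:260],(512,260)),cv2.resize(t[110:285,115:395],(280,260))]))
E
```

```text
19.85 [ 452.5578003  -167.26190818  208.70824281] [-0.33118904  0.30286784 -0.62078514]
```

View pics/f.png

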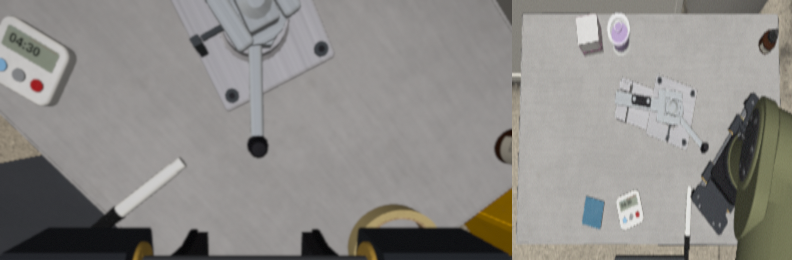

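The pointer lines up with the post at (200,43), the lever stays where it was left with the pin at (258,147), the spanner is on the head, and the bystanders look undisturbed. I'll do one numeric check and hand in.

```bash
python3 - <<'E'
from h import *
from rig import ticket
d=np.load("w7.npz");c={k:d[k] for k in("fov_y","cx","cy","R","t")}
p=ray(c,258,147,84)[:2];print("pin",p,np.linalg.norm(p-O),np.degrees(np.arctan2(*(p-O)[::-1])))
print(monitor.read_state()["time"],ticket.close_job())
E
```

```text
pin [ 483.36860434 -139.30177499] 108.8926001788956 -130.09387738019413
the job is handed in; nothing more can be done
19.95 None
```

I fitted the spanner, jammed the locknut and nipped it up, and handed the job in at about 20 s of robot time.

- **Spanner:** It is lying flat on the flats, with its handle on the ledge against the wall. It seated at the same height above the collar as it had above the table, with about 5 N of contact. The jaw was round the head in the last pictures.
- **Locknut:** I pushed the lever clockwise about 60° until it stopped moving. I then pressed steadily at about 12 N (12.3 N measured along the push; about 15 N including a vertical part of about 8 N). The highest force I read was 15 N, against the 40 N limit.
- **Pointer:** It met the post as soon as the handle reached the wall, and it was still in line with the post in the last pictures.
- **Bystanders:** The jar, bottle and timer look undisturbed in the last top view. The arm hid the dish there, so I did not recheck it; the arm's path went nowhere near where it started.

**Checks that disagreed:**
- **Jam:** I inferred it only from the stall and the rising force. During the nip the TCP crept about 1 mm, which I took to be give in the arm.
- **Lever angle:** After I backed off, the camera put the lever at -130.1° and the arm's position under load gave about -131°. That 1° difference is within the calibration error.

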